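# Press a caster bearing home with one turn of the hand wheel

### The arm

A 6-joint arm with a two-finger parallel gripper is mounted at the origin on the work surface. World frame = base frame: x ahead of the robot, y to its left, z up, the work surface at z = 0. Lengths are in m, angles in degrees, forces in N, time in s.
With the tool pointing down it reaches from about 0.275 to 0.85 m from the base axis. Payload 5.2 kg.
Tool frame: the origin (TCP) lies on the centre line of the jaws, within the pads' length; the fingertips stand 14 mm ahead of it and the grasp point (between the pads) lies 5 mm behind it (robot.tips_ahead is the z of the fingertips in the tool frame, in m); z points along the fingers, x is the direction in which the jaws open and shut, and the axes are right-handed (so a half turn about z gives the same grasp; the last joint's range is limited). The gripper opens to 85 mm and grips with 20 to 120 N. Pads are 22 mm wide; open, the fingers measure 114 mm over their backs; the gripper's body (76 mm by 85 mm) begins 54 mm behind the grasp point. The pads swing forward as they close: fully open they stand 13 mm farther back than shut.
Start: joints at [55.245, 14.817, 87.949, -0, 77.235, -11.62], TCP at [0.216, 0.506, 0.245] pointing down, gripper open.
Joint ranges: [-179.93, 179.93], [-52.35, 119.4], [10.71, 147.94], [-69.91, 249.91], [12.55, 155.21], [-178.61, 178.61]. Speed limits (degrees/s): [147.25, 147.25, 180, 180, 180, 180].

### API

Orientations are given as a 3x3 rotation matrix whose columns are the frame's x, y, z axes.
In Python, from cell import robot, cams, workorder gives the robot as it stands.
- The arm moves only by the tool apply_moves, never from a script. Its argument "series" is a list of rows, each an object with "grip": the opening, from 0 (shut) to 1 (fully open); "translation": the shift along the tool's x, y, z scaled (see below), a list of three; "delta_rot": the turn, a rotation vector about the tool's x, y, z scaled (see below), a list of three. In form: [{"grip": grip, "translation": [tx, ty, tz], "delta_rot": [wx, wy, wz]}, ...]. A call has exactly 5 rows; each row shifts and turns the pose as measured when the row begins, along the tool's axes as they then stand; what a row does not reach is not made up. The controller multiplies each number of a shift by 0.25 m and each number of a turn by 90 degrees. A row lasts 1/8 s, in which the tool goes at most 62.5 mm and 10.7 degrees, less where a joint would pass 70% of its speed; a pose out of reach is approached as far as the arm can. A call with a number of a shift or a turn outside -1 to 1 is refused whole. A call with a gripper value outside its range is refused whole. The fingers move at their own pace and stop on an object; "grip_force" is the grip in N (left out, the last holds). Time passes only in rows, so rows that do not move let the fingers close, or fill a call up. It gives the time, the measured TCP pose, the force and the opening at its end, in the units of the state.
- robot.state(): the state, without advancing time (a new reading comes with each control period).
- cams.read_camera(name): name is "scene" or "top"; returns a dict with "image" (480x640x3 uint8, blue, green, red), "fx", "fy", "cx", "cy" (pixels), "world_to_cam" (4x4, takes a point from world to camera coordinates). Camera axes: x right, y down, z forward; pixel columns grow to the right and rows downward; lengths in m; the calibration is good to about 2 mm. A picture is of the moment at which its call begins. There is no depth.
- workorder.hand_in(): hands the job in, once; it reports no verdict.
The state is a dict: "time_s": time; "joint_pos": joint angles; "dq": joint speeds; "tau": joint torques, N m; "ee_pos": TCP position; "ee_rot": TCP orientation; "contact_force": force on the tool from outside, world axes, zero at the start; "torque": the same for the moment, N m; "opening": finger opening in m.
Only numpy, scipy, OpenCV 4.12 (cv2) and the standard library are available. Lean on these libraries where they do the work, as an engineer would, in place of code of your own. Each camera call takes 0.05 s, during which the arm holds its last target. There are 200 camera calls.

### The job

On the blue bench press, push the red hand wheel round by its black upright handle through exactly one full turn, clockwise seen from above, so that the handle comes back level with the yellow pointer and the bearing is pressed home; do not run past the pointer or back the wheel off. Only push with the fingers, gently, without gripping the handle, and leave the wheel at rest. Leave the bottle, the spray can and the spare bearing where they stand.

Things in the scene. Friction and masses are not known exactly. Their poses are not given: they have to be found in the camera images.
- wheel (a joint): Red hand wheel on top of the press, turning about the vertical axis. Value in rad: 0 at the start (handle at the yellow pointer), growing as the wheel turns clockwise seen from above; one full turn is 6.283. No stop at the mark: it turns on past a full turn, and turns backwards too. About 4 N at the handle turns it; it stays where it is left and hardly coasts. Every turn lowers the screw and the bearing under it by 5 mm.
- wheel_center (a point): Point on the wheel's vertical axis, at the height of the top of the rim (fixed, 214 mm above the bench). The rim is a ring of 80 mm radius (centre line), 14 mm thick, with four spokes at rim height. In the middle a 38 mm hub (top 5 mm above this point) and a steel screw, 18 mm thick, that stands up to 22 mm above this point. Axes: those of the press frame, x from the wheel's axis away from the pointer, z up.
- pointer_tip (a point): Top centre of the yellow pointer tab (30 by 22 mm, flat), fixed to the press 116 mm from the wheel's axis, just outside the rim and 2 mm lower than the rim's top. It marks where the handle starts and must finish: axis, handle and pointer in one line. The press stands at a different place and turned differently each time.
- handle_mid (a point): Point on the black upright handle's axis, 30 mm above the top of the rim, 80 mm from the wheel's axis. The handle is a plain upright cylinder, 24 mm in diameter, rising from the rim to 56 mm above the rim's top, a sleeve free to roll on its own pin at the end of one spoke.
- handle: The black upright handle as a body; origin at its foot, on its axis, at the height of the top of the rim.
- cleaner_mid (a point): Bystander: blue bottle with white cap, 60 mm in diameter, 150 mm high, standing loose on the bench beside the press; point at its centre, half-way up.
- spray_can_mid (a point): Bystander: red and dark spray can, 60 mm in diameter, 170 mm high, standing loose on the bench beside the press; point at its centre, half-way up.
- spare_bearing_mid (a point): Bystander: loose steel ring, 42 mm outside, 18 mm hole, 12 mm high, lying on the bench beyond the press; point at its centre.

How it is judged (in metres and radians):
On the way, in this order (a step that is already met when the one before it is completed fails the run):
1. the fingers push on the handle in the first half of the turn (value of joint wheel between 0.6 and 3 rad and contact force between the fingers and handle above 0.3 N), for 0.05 s.
2. the fingers push on the handle in the second half of the turn (value of joint wheel above 3.4 rad and contact force between the fingers and handle above 0.3 N), for 0.05 s.
At the end, for the whole second after the job is handed in: The wheel has made one full turn clockwise to within 0.15 rad (12 mm at the handle) and is at rest; the bottle, the spray can and the spare bearing are within 20 mm of where they stood (value of joint wheel between 6.133 and 6.433 rad and velocity of joint wheel between -0.05 and 0.05 rad/s and distance of each of cleaner_mid, spray_can_mid, spare_bearing_mid from where it was at the start of the episode below 0.02 m); the robot touches nothing.
It fails at once if the wheel is run more than 0.3 rad past the full turn (24 mm past the pointer) (value of joint wheel above 6.583 rad).
It fails at once if the wheel is backed off more than 0.3 rad from its start (value of joint wheel below -0.3 rad).
It fails at once if the handle is gripped or shoved (more than 35 N from the fingers) (contact force between the fingers and handle above 35 N).
It fails at once if the bottle, the spray can or the spare bearing is moved more than 20 mm, lifted or knocked over (distance of any of cleaner_mid, spray_can_mid, spare_bearing_mid from where it was at the start of the episode above 0.02 m).
It also fails if it takes over 59 s, if anything falls off the work surface, if the arm or the gripper's body presses on something with over 40 N, if the wrist force passes 120 N, or if a joint passes its speed limit or range.

## Working session

There is one attempt and no reset: what is moved stays moved. The work goes in short steps, Python scripts to look and compute and a tool call to move; the robot and the scene stay as the last step left them, time stands still between calls to the robot, and variables do not carry over. Pictures are saved under pics/ and viewed, about 8 in all and at most 12, crops included, and the job is handed in when it is done.

Besides the shell and the picture viewer there is one more tool, called by a JSON object that holds its "fn" and its "kwargs", one argument or row to a line. apply_moves: Moves the arm, as the interface text tells. Its arguments: {"type":"object","properties":{"series":{"type":"array"},"grip_force":{"type":"number"}},"required":["series"]}

```bash
ls; mkdir -p pics
python3 - <<'E'
from cell import robot,cams
import cv2,numpy as np
s=robot.state(); print(s)
for n in("scene","top"):
    c=cams.read_camera(n); cv2.imwrite(f"pics/{n}0.png",c["image"]); print(n,c["fx"],c["fy"],c["cx"],c["cy"],np.round(c["world_to_cam"],4).tolist())
E
```

```text
pics
{'time_s': 0.0, 'joint_pos': array([ 5.52444669e+01,  1.48611532e+01,  8.80107935e+01, -4.46422799e-04,
        7.72352452e+01, -1.16205022e+01]), 'dq': array([-0.04616518,  0.03364698, -0.06104742, -0.10907186,  0.05491105,
       -0.02031559]), 'tau': array([ 1.42186873e-03, -4.46049464e+01, -2.90568817e+01, -2.59423859e-04,
        1.19441387e-02,  2.74408656e-07]), 'ee_pos': array([0.21579126, 0.50535316, 0.24445888]), 'ee_rot': array([[ 3.92896864e-01,  9.19581932e-01, -1.06028441e-03],
       [ 9.19580715e-01, -3.92898121e-01, -1.54140833e-03],
       [-1.83403500e-03, -3.69402602e-04, -9.99998250e-01]]), 'contact_force': array([-0.32561024, -0.29795341, -0.2740353 ]), 'torque': array([-0.02048623,  0.03820445,  0.02418078]), 'opening': 0.08502756548591188}
scene 558.0607077955493 558.0607077955493 318.8373579425001 233.03855475218703 [[-0.0886, 0.9959, 0.0177, 0.0302], [0.6604, 0.072, -0.7475, -0.3014], [-0.7457, -0.0545, -0.6641, 1.7271], [0.0, 0.0, 0.0, 1.0]]
top 621.8793165433574 621.8793165433574 315.28056584068923 239.45432795502578 [[-0.0081, -0.9998, 0.0165, -0.0133], [-0.9863, 0.0052, -0.1647, 0.6287], [0.1646, -0.0176, -0.9862, 1.2314], [0.0, 0.0, 0.0, 1.0]]
```

View pics/scene0.png

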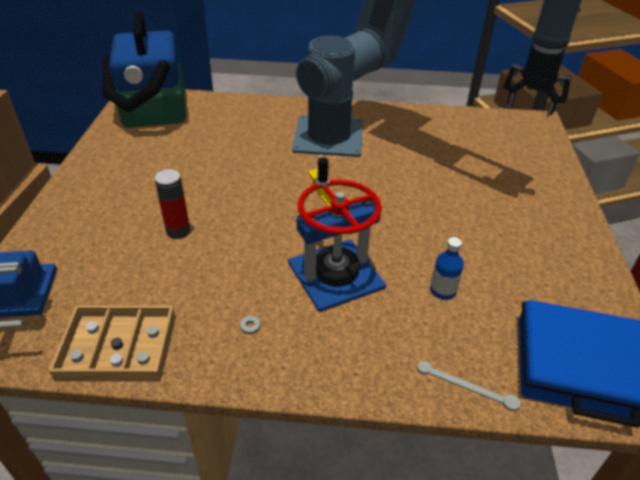

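View pics/top0.png

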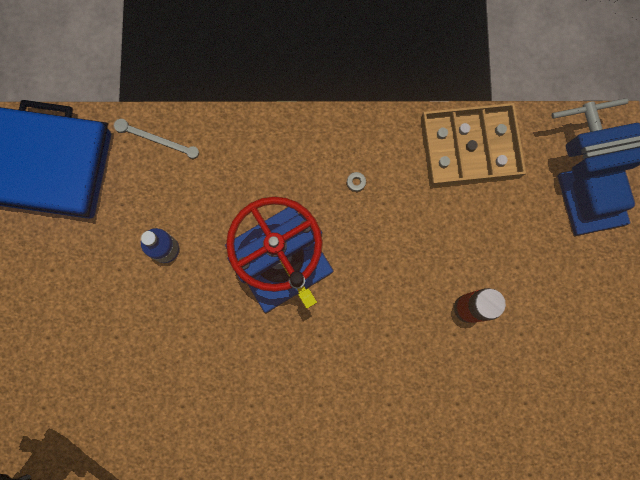

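The scene view shows the press at mid-bench, with the bottle to its right, the can to its left and the spare ring in front. In the top view the wheel is centred at about (274,243), the handle is at (297,279) and the pointer at (307,298). The bottle is at (155,243) and the can at (485,305). Image up is +x and left is +y.

```bash
cat > h.py <<'E'
from cell import robot,cams
import cv2,numpy as np
def ray(c,uv,z):
    M=np.array(c["world_to_cam"]);R,t=M[:3,:3],M[:3,3]
    o=-R.T@t; d=R.T@np.array([(uv[0]-c["cx"])/c["fx"],(uv[1]-c["cy"])/c["fy"],1])
    return o+d*(z-o[2])/d[2]
def proj(c,p):
    q=np.array(c["world_to_cam"])@np.append(p,1); return np.array([c["fx"]*q[0]/q[2]+c["cx"],c["fy"]*q[1]/q[2]+c["cy"]])
def biggest(m):
    cs,_=cv2.findContours(m.astype(np.uint8),cv2.RETR_EXTERNAL,cv2.CHAIN_APPROX_NONE)
    return max(cs,key=cv2.contourArea)
def cen(k):
    m=cv2.moments(k); return m["m10"]/m["m00"],m["m01"]/m["m00"]
E
python3 - <<'E'
from h import *
print("tips",robot.tips_ahead)
for n in("top","scene"):
    im=cv2.imread(f"pics/{n}0.png"); c=cams.read_camera(n)
    H=cv2.cvtColor(im,cv2.COLOR_BGR2HSV); h,s,v=cv2.split(H)
    red=((h<6)|(h>174))&(s>180)&(v>90)
    yel=(abs(h.astype(int)-29)<5)&(s>180)&(v>120)
    k=biggest(red); P=np.array([ray(c,p[0],.207)[:2] for p in k])
    # outer circle least squares
    A=np.c_[2*P,np.ones(len(P))]; x=np.linalg.lstsq(A,(P**2).sum(1),rcond=None)[0]
    r=np.sqrt(x[2]+x[0]**2+x[1]**2)
    y=ray(c,cen(biggest(yel)),.212)[:2]; d=y-x[:2]
    print(n,"centre",x[:2],"r",r,"pointer",y,"dist",np.hypot(*d),"ang",np.degrees(np.arctan2(d[1],d[0])))
    if n=="top":
        kk=k[:,0,:]; hb=ray(c,(297,279),.27); print("handle top approx",hb,hb[:2]-x[:2],np.hypot(*(hb[:2]-x[:2])))
        for nm,uv,z in(("bottle",(149,238),.15),("can",(489,304),.17),("ring",(356,182),.012)): print(nm,ray(c,uv,z))
E
```

```text
tips 0.014
top centre [0.60014705 0.06233257] r 0.0750803205562162 pointer [0.49809519 0.00131311] dist 0.11890313384722041 ang -149.12369939858186
handle top approx [0.5246084  0.01778717 0.27      ] [-0.07553865 -0.0445454 ] 0.08769481185858938
bottle [0.61670912 0.29964401 0.15      ]
can [ 0.48621773 -0.33568608  0.17      ]
ring [ 0.76094061 -0.10748748  0.012     ]
scene centre [0.59927543 0.06295413] r 0.07432915048163795 pointer [ 0.5005501  -0.00063994] dist 0.11743464941147361 ang -147.21232805180628
```

Run:
```python
from h import *
for n in("top","scene"):
    im=cv2.imread(f"pics/{n}0.png"); c=cams.read_camera(n)
    h,s,v=cv2.split(cv2.cvtColor(im,cv2.COLOR_BGR2HSV))
    red=((h<6)|(h>174))&(s>180)&(v>90)
    k=cv2.convexHull(biggest(red)); P=np.array([ray(c,p[0],.209)[:2] for p in k])
    for _ in range(3):
        A=np.c_[2*P,np.ones(len(P))]; x=np.linalg.lstsq(A,(P**2).sum(1),rcond=None)[0]
        r=np.sqrt(x[2]+x[0]**2+x[1]**2); e=np.hypot(*(P-x[:2]).T)-r; P=P[abs(e)<2*e.std()+1e-4]
    print(n,x[:2],r,e.std())
```

```text
top [0.59651268 0.06023371] 0.08550176082647862 0.0002536277530038298
scene [0.59880394 0.06121917] 0.0857630268585757 0.0009383643531355591
```

{"fn": "apply_moves", "kwargs": {
  "series": [
    {"grip":0,"translation":[0,0,-0.07],"delta_rot":[0,0,0.1]},
    {"grip":0,"translation":[0,0,-0.07],"delta_rot":[0,0,0.1]},
    {"grip":0,"translation":[0,0,-0.07],"delta_rot":[0,0,0.1]},
    {"grip":0,"translation":[0,0,-0.07],"delta_rot":[0,0,0.1]},
    {"grip":0,"translation":[0,0,-0.07],"delta_rot":[0,0,0]}
  ]
}}

```text
time_s: 0.92
ee_pos: [0.2153, 0.5047, 0.3326]
ee_rot: [[0.869, 0.495, -0.004], [0.495, -0.869, -0.005], [-0.006, 0.003, -1.0]]
contact_force: [-0.4, 0.7, 0.4]
opening: 0.0002
```

{"fn": "apply_moves", "kwargs": {
  "series": [
    {"grip":0,"translation":[0.017,0.22,0],"delta_rot":[0,0,0]},
    {"grip":0,"translation":[0.017,0.22,0],"delta_rot":[0,0,0]},
    {"grip":0,"translation":[0.017,0.22,0],"delta_rot":[0,0,0]},
    {"grip":0,"translation":[0.017,0.22,0],"delta_rot":[0,0,0]},
    {"grip":0,"translation":[0.017,0.22,0],"delta_rot":[0,0,0]}
  ]
}}

```text
time_s: 1.55
ee_pos: [0.3727, 0.274, 0.3345]
ee_rot: [[0.865, 0.502, 0.0], [0.502, -0.865, -0.001], [-0.001, 0.001, -1.0]]
contact_force: [1.2, 0.5, -0.3]
opening: -0.0004
```

{"fn": "apply_moves", "kwargs": {
  "series": [
    {"grip":0,"translation":[0.017,0.22,0],"delta_rot":[0,0,0]},
    {"grip":0,"translation":[0.017,0.22,0],"delta_rot":[0,0,0]},
    {"grip":0,"translation":[0.017,0.22,0],"delta_rot":[0,0,0]},
    {"grip":0,"translation":[0.017,0.2,0],"delta_rot":[0,0,0]},
    {"grip":0,"translation":[0,0,0],"delta_rot":[0,0,0]}
  ]
}}

```text
time_s: 2.17
ee_pos: [0.5, 0.0868, 0.3347]
ee_rot: [[0.867, 0.498, 0.002], [0.498, -0.867, -0.001], [0.001, 0.002, -1.0]]
contact_force: [-1.2, 0.2, -0.0]
opening: -0.0
```

```bash
cat >> h.py <<'E'
C=np.array([.5975,.0607]); A0=-148.4
def pt(a,r=.08):  # post position (world xy) at wheel angle a deg
    t=np.radians(A0-a); return C+r*np.array([np.cos(t),np.sin(t)])
def where():
    s=robot.state(); d=s["ee_pos"][:2]-C
    a=(A0-np.degrees(np.arctan2(d[1],d[0])))%360
    print("t",round(s["time_s"],2),"pos",s["ee_pos"].round(4),"ang",round(a,1),"r",round(np.hypot(*d),4),"F",np.round(s["contact_force"],1),"tilt",np.round(np.degrees(s["ee_rot"][:2,2]),1)); return s
def plan(angles,z,r=.08):
    s=where(); p=s["ee_pos"]
    for a in angles:
        q=np.append(pt(a,r),z); print(a,np.round(s["ee_rot"].T@(q-p)/.25,3)); p=q
E
python3 -c "
from h import *
plan([-30],.332); plan([-30],.244)"
```

```text
t 2.17 pos [0.5    0.0868 0.3347] ang 46.6 r 0.1009 F [-1.2  0.2 -0. ] tilt [ 0.1 -0.1]
-30 [0.014 0.453 0.011]
t 2.17 pos [0.5    0.0868 0.3347] ang 46.6 r 0.1009 F [-1.2  0.2 -0. ] tilt [ 0.1 -0.1]
-30 [0.014 0.453 0.363]
```

{"fn": "apply_moves", "kwargs": {
  "series": [
    {"grip":0,"translation":[0.005,0.15,0],"delta_rot":[0,0,0]},
    {"grip":0,"translation":[0.005,0.15,0],"delta_rot":[0,0,0]},
    {"grip":0,"translation":[0.005,0.14,0],"delta_rot":[0,0,0]},
    {"grip":0,"translation":[0,0.05,0],"delta_rot":[0,0,0]},
    {"grip":0,"translation":[0,0,0],"delta_rot":[0,0,0]}
  ]
}}

```text
time_s: 2.8
ee_pos: [0.5639, -0.0161, 0.3347]
ee_rot: [[0.866, 0.5, -0.0], [0.5, -0.866, 0.002], [0.001, -0.002, -1.0]]
contact_force: [0.1, 0.4, 0.2]
opening: 0.0001
```

```bash
python3 -c "
from h import *
plan([-30],.244)
cv2.imwrite('pics/top1.png',cv2.resize(cams.read_camera('top')['image'][150:350,180:380],None,fx=3,fy=3))
"
```

```text
t 2.8 pos [ 0.5639 -0.0161  0.3347] ang 325.2 r 0.0838 F [0.1 0.4 0.2] tilt [-0.   0.1]
-30 [-0.003 -0.031  0.363]
```

View pics/top1.png

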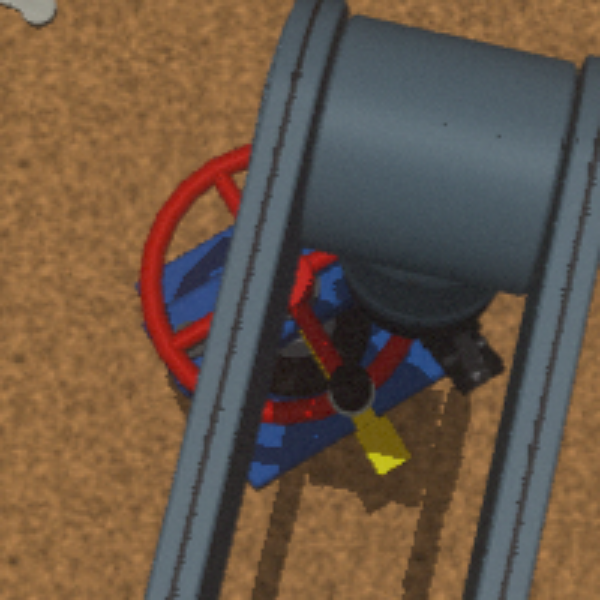

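The crop shows the handle at (350,388), beside the pointer, and the shut fingers at (475,365), clear on the counter-clockwise side. I can descend here.

{"fn": "apply_moves", "kwargs": {
  "series": [
    {"grip":0,"translation":[0,-0.01,0.09],"delta_rot":[0,0,0]},
    {"grip":0,"translation":[0,-0.01,0.09],"delta_rot":[0,0,0]},
    {"grip":0,"translation":[0,0,0.09],"delta_rot":[0,0,0]},
    {"grip":0,"translation":[0,0,0.08],"delta_rot":[0,0,0]},
    {"grip":0,"translation":[0,0,0],"delta_rot":[0,0,0]}
  ]
}}

```text
time_s: 3.48
ee_pos: [0.5579, -0.0028, 0.2473]
ee_rot: [[0.862, 0.507, 0.002], [0.507, -0.862, 0.005], [0.004, -0.003, -1.0]]
contact_force: [-0.3, -0.1, 0.3]
opening: -0.0001
```

```bash
python3 -c "
from h import *
plan([-30,-25,-20,-15,-10],.244)
"
```

```text
t 3.48 pos [ 0.5579 -0.0028  0.2473] ang 333.6 r 0.0748 F [-0.3 -0.1  0.3] tilt [0.1 0.3]
-30 [-0.009  0.027  0.013]
-25 [-0.013 -0.025  0.   ]
-20 [-0.011 -0.026  0.   ]
-15 [-0.009 -0.026  0.   ]
-10 [-0.007 -0.027  0.   ]
```

{"fn": "apply_moves", "kwargs": {
  "series": [
    {"grip":0,"translation":[-0.03,-0.03,0.01],"delta_rot":[0,0,0]},
    {"grip":0,"translation":[-0.011,-0.03,0],"delta_rot":[0,0,0]},
    {"grip":0,"translation":[-0.008,-0.03,0],"delta_rot":[0,0,0]},
    {"grip":0,"translation":[-0.006,-0.03,0],"delta_rot":[0,0,0]},
    {"grip":0,"translation":[-0.004,-0.03,0],"delta_rot":[0,0,0]}
  ]
}}

```text
time_s: 4.1
ee_pos: [0.5259, 0.0229, 0.2478]
ee_rot: [[0.862, 0.507, 0.009], [0.507, -0.862, 0.001], [0.008, 0.004, -1.0]]
contact_force: [2.7, -1.4, -2.3]
opening: 0.0001
```

```bash
python3 -c "
from h import *
plan(range(-5,40,6),.244)
"
```

```text
t 4.1 pos [0.5259 0.0229 0.2478] ang 3.8 r 0.081 F [ 2.7 -1.4 -2.3] tilt [0.5 0.1]
-5 [0.005 0.049 0.015]
1 [-0.002 -0.033 -0.   ]
7 [ 0.002 -0.033 -0.   ]
13 [ 0.005 -0.033 -0.   ]
19 [ 0.009 -0.032 -0.   ]
25 [ 0.012 -0.031 -0.   ]
31 [ 0.015 -0.03   0.   ]
37 [ 0.018 -0.028  0.   ]
```

```bash
python3 -c "
from h import *
plan(range(12,92,8),.245)
"
```

```text
t 4.1 pos [0.5259 0.0229 0.2478] ang 3.8 r 0.081 F [ 2.7 -1.4 -2.3] tilt [0.5 0.1]
12 [ 0.009 -0.045  0.011]
20 [ 0.011 -0.043 -0.   ]
28 [ 0.017 -0.041 -0.   ]
36 [ 0.023 -0.038  0.   ]
44 [ 0.028 -0.035  0.   ]
52 [ 0.033 -0.031  0.   ]
60 [ 0.037 -0.026  0.   ]
68 [ 0.04 -0.02  0.  ]
76 [ 0.042 -0.015  0.   ]
84 [ 0.044 -0.009  0.   ]
```

{"fn": "apply_moves", "kwargs": {
  "series": [
    {"grip":0,"translation":[0.009,-0.045,0.01],"delta_rot":[0,0,0]},
    {"grip":0,"translation":[0.011,-0.043,0],"delta_rot":[0,0,0]},
    {"grip":0,"translation":[0.017,-0.041,0],"delta_rot":[0,0,0]},
    {"grip":0,"translation":[0.023,-0.038,0],"delta_rot":[0,0,0]},
    {"grip":0,"translation":[0.028,-0.035,0],"delta_rot":[0,0,0]}
  ]
}}

```text
time_s: 4.72
ee_pos: [0.5187, 0.08, 0.2463]
ee_rot: [[0.862, 0.507, 0.011], [0.507, -0.862, -0.001], [0.008, 0.007, -1.0]]
contact_force: [1.6, -4.6, -0.5]
opening: 0.0001
```

```bash
python3 -c "
from h import *
plan(range(44,92,8),.245)
cv2.imwrite('pics/scene1.png',cv2.resize(cams.read_camera('scene')['image'][90:290,240:440],None,fx=3,fy=3))
"
```

```text
t 4.72 pos [0.5187 0.08   0.2463] ang 45.4 r 0.0811 F [ 1.6 -4.6 -0.5] tilt [ 0.6 -0.1]
44 [-0.002  0.009  0.005]
52 [ 0.033 -0.031  0.   ]
60 [ 0.037 -0.026  0.   ]
68 [ 0.04 -0.02  0.  ]
76 [ 0.042 -0.015  0.   ]
84 [ 0.044 -0.009  0.   ]
```

View pics/scene1.png

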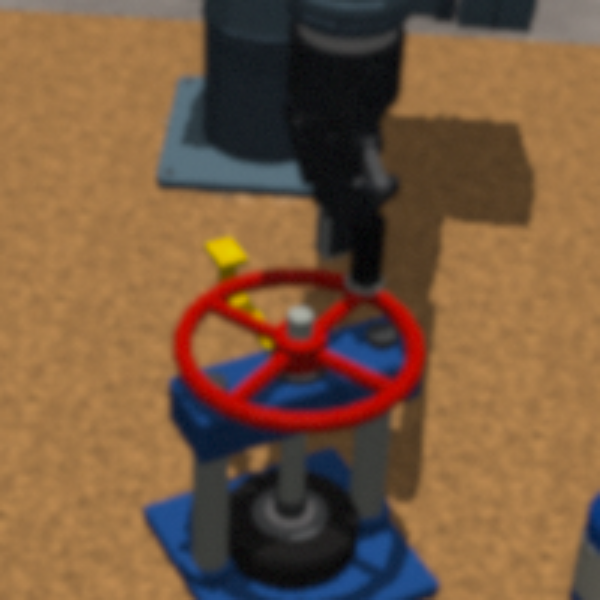

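The handle's foot is at (365,288) in the crop, just ahead of the fingers, and the wheel is turning clockwise. I'll keep pushing.

```bash
python3 -c "
from h import *
plan(range(53,128,8),.245)
"
```

```text
t 4.78 pos [0.5185 0.0817 0.2462] ang 46.5 r 0.0817 F [-0.2  0.7 -0.2] tilt [0.6 0. ]
53 [ 0.032 -0.019  0.005]
61 [ 0.037 -0.025  0.   ]
69 [ 0.04 -0.02  0.  ]
77 [ 0.042 -0.014  0.   ]
85 [ 0.044 -0.008  0.   ]
93 [ 0.045 -0.002  0.   ]
101 [0.044 0.005 0.   ]
109 [0.043 0.011 0.   ]
117 [0.041 0.017 0.   ]
125 [0.039 0.022 0.   ]
```

{"fn": "apply_moves", "kwargs": {
  "series": [
    {"grip":0,"translation":[0.032,-0.019,0.005],"delta_rot":[0,0,0]},
    {"grip":0,"translation":[0.037,-0.025,0],"delta_rot":[0,0,0]},
    {"grip":0,"translation":[0.04,-0.02,0],"delta_rot":[0,0,0]},
    {"grip":0,"translation":[0.042,-0.014,0],"delta_rot":[0,0,0]},
    {"grip":0,"translation":[0.044,-0.008,0],"delta_rot":[0,0,0]}
  ]
}}

```text
time_s: 5.4
ee_pos: [0.5491, 0.1282, 0.2457]
ee_rot: [[0.861, 0.508, 0.006], [0.508, -0.861, 0.0], [0.005, 0.002, -1.0]]
contact_force: [-2.4, -3.6, 3.9]
opening: -0.0
```

```bash
python3 -c "
from h import *
plan(range(93,168,8),.245)
"
```

```text
t 5.4 pos [0.5491 0.1282 0.2457] ang 85.9 r 0.0831 F [-2.4 -3.6  3.9] tilt [0.3 0. ]
93 [0.041 0.011 0.003]
101 [0.044 0.005 0.   ]
109 [0.043 0.011 0.   ]
117 [0.041 0.017 0.   ]
125 [0.039 0.022 0.   ]
133 [0.035 0.027 0.   ]
141 [0.031 0.032 0.   ]
149 [0.026 0.036 0.   ]
157 [0.021 0.039 0.   ]
165 [0.015 0.042 0.   ]
```

{"fn": "apply_moves", "kwargs": {
  "series": [
    {"grip":0,"translation":[0.041,0.011,0],"delta_rot":[0,0,0]},
    {"grip":0,"translation":[0.044,0.006,0],"delta_rot":[0,0,0]},
    {"grip":0,"translation":[0.043,0.012,0],"delta_rot":[0,0,0]},
    {"grip":0,"translation":[0.041,0.018,0],"delta_rot":[0,0,0]},
    {"grip":0,"translation":[0.039,0.023,0],"delta_rot":[0,0,0]}
  ]
}}

```text
time_s: 6.02
ee_pos: [0.6058, 0.1425, 0.2454]
ee_rot: [[0.861, 0.509, 0.004], [0.509, -0.861, 0.004], [0.005, -0.001, -1.0]]
contact_force: [-4.8, 2.2, 1.2]
opening: -0.0003
```

```bash
python3 -c "
from h import *
plan(range(133,175,8),.245)
"
```

```text
t 6.03 pos [0.6058 0.1425 0.2454] ang 127.4 r 0.0822 F [-4.8  2.2  1.2] tilt [0.2 0.2]
133 [0.019 0.027 0.002]
141 [0.031 0.032 0.   ]
149 [0.026 0.036 0.   ]
157 [0.021 0.039 0.   ]
165 [0.015 0.042 0.   ]
173 [ 0.009  0.044 -0.   ]
```

{"fn": "apply_moves", "kwargs": {
  "series": [
    {"grip":0,"translation":[0.024,0.032,0],"delta_rot":[0,0,0]},
    {"grip":0,"translation":[0.03,0.033,0],"delta_rot":[0,0,0]},
    {"grip":0,"translation":[0.025,0.037,0],"delta_rot":[0,0,0]},
    {"grip":0,"translation":[0.02,0.04,0],"delta_rot":[0,0,0]},
    {"grip":0,"translation":[0.014,0.042,0],"delta_rot":[0,0,0]}
  ]
}}

```text
time_s: 6.65
ee_pos: [0.6575, 0.1171, 0.2453]
ee_rot: [[0.86, 0.51, 0.005], [0.51, -0.86, 0.006], [0.007, -0.003, -1.0]]
contact_force: [-2.2, 2.4, 2.1]
opening: -0.0
```

```bash
python3 -c "
from h import *
plan(range(173,215,8),.245)
cv2.imwrite('pics/scene2.png',cv2.resize(cams.read_camera('scene')['image'][90:290,240:440],None,fx=3,fy=3))
"
```

```text
t 6.65 pos [0.6575 0.1171 0.2453] ang 168.4 r 0.0823 F [-2.2  2.4  2.1] tilt [0.3 0.4]
173 [-0.005  0.027  0.001]
181 [ 0.003  0.045 -0.   ]
189 [-0.003  0.045 -0.   ]
197 [-0.009  0.044 -0.   ]
205 [-0.015  0.042 -0.   ]
213 [-0.021  0.039 -0.   ]
```

View pics/scene2.png

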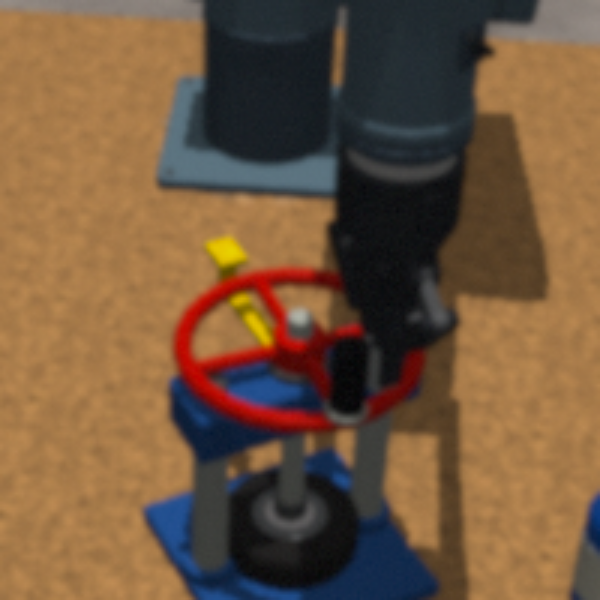

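The handle's foot is now at (345,412) in the crop, ahead of the fingers and past the half turn. Pushing on.

{"fn": "apply_moves", "kwargs": {
  "series": [
    {"grip":0,"translation":[0,0.038,0],"delta_rot":[0,0,0]},
    {"grip":0,"translation":[0.002,0.045,0],"delta_rot":[0,0,0]},
    {"grip":0,"translation":[-0.004,0.045,0],"delta_rot":[0,0,0]},
    {"grip":0,"translation":[-0.01,0.044,0],"delta_rot":[0,0,0]},
    {"grip":0,"translation":[-0.016,0.042,0],"delta_rot":[0,0,0]}
  ]
}}

```text
time_s: 7.32
ee_pos: [0.6815, 0.0638, 0.2455]
ee_rot: [[0.861, 0.509, 0.007], [0.509, -0.861, 0.006], [0.009, -0.002, -1.0]]
contact_force: [-0.9, 3.2, 2.5]
opening: 0.0001
```

```bash
python3 -c "
from h import *
plan(range(213,260,8),.245)
"
```

```text
t 7.33 pos [0.6815 0.0638 0.2455] ang 209.5 r 0.0841 F [-0.9  3.2  2.5] tilt [0.4 0.4]
213 [-0.024  0.009  0.002]
221 [-0.026  0.036 -0.   ]
229 [-0.031  0.032 -0.   ]
237 [-0.035  0.027 -0.   ]
245 [-0.039  0.022 -0.   ]
253 [-0.041  0.017 -0.   ]
```

{"fn": "apply_moves", "kwargs": {
  "series": [
    {"grip":0,"translation":[-0.028,0.028,0],"delta_rot":[0,0,0]},
    {"grip":0,"translation":[-0.028,0.035,0],"delta_rot":[0,0,0]},
    {"grip":0,"translation":[-0.032,0.03,0],"delta_rot":[0,0,0]},
    {"grip":0,"translation":[-0.036,0.026,0],"delta_rot":[0,0,0]},
    {"grip":0,"translation":[-0.039,0.021,0],"delta_rot":[0,0,0]}
  ]
}}

```text
time_s: 7.95
ee_pos: [0.6655, 0.008, 0.2462]
ee_rot: [[0.861, 0.509, 0.013], [0.509, -0.861, 0.005], [0.014, 0.003, -1.0]]
contact_force: [2.5, 3.0, 2.3]
opening: -0.0
```

```bash
python3 -c "
from h import *
plan(range(253,300,8),.245)
"
```

```text
t 7.95 pos [0.6655 0.008  0.2462] ang 249.4 r 0.086 F [2.5 3.  2.3] tilt [0.8 0.3]
253 [-0.028 -0.015  0.005]
261 [-0.043  0.011 -0.001]
269 [-0.044  0.005 -0.001]
277 [-0.045 -0.002 -0.001]
285 [-0.044 -0.008 -0.001]
293 [-0.042 -0.014 -0.001]
```

{"fn": "apply_moves", "kwargs": {
  "series": [
    {"grip":0,"translation":[-0.036,0.002,0.004],"delta_rot":[0,0,0]},
    {"grip":0,"translation":[-0.043,0.004,0],"delta_rot":[0,0,0]},
    {"grip":0,"translation":[-0.044,0,0],"delta_rot":[0,0,0]},
    {"grip":0,"translation":[-0.044,-0.005,0],"delta_rot":[0,0,0]},
    {"grip":0,"translation":[-0.044,-0.01,0],"delta_rot":[0,0,0]}
  ]
}}

```text
time_s: 8.57
ee_pos: [0.6172, -0.0205, 0.246]
ee_rot: [[0.861, 0.507, 0.018], [0.508, -0.862, 0.002], [0.017, 0.007, -1.0]]
contact_force: [4.4, 1.0, 3.5]
opening: -0.0001
```

```bash
python3 -c "
from h import *
plan(range(293,350,6),.245)
for n in ('scene','top'):
    c=cams.read_camera(n)['image']; c=c[90:290,240:440] if n=='scene' else c[180:330,200:350]
    cv2.imwrite(f'pics/{n}3.png',cv2.resize(c,(400,400)))
cv2.imwrite('pics/both3.png',np.hstack([cv2.imread('pics/scene3.png'),cv2.imread('pics/top3.png')]))
"
```

```text
t 8.57 pos [ 0.6172 -0.0205  0.246 ] ang 288.0 r 0.0836 F [4.4 1.  3.5] tilt [1.  0.1]
293 [-0.022 -0.023  0.004]
299 [-0.03  -0.014 -0.001]
305 [-0.029 -0.017 -0.001]
311 [-0.027 -0.02  -0.001]
317 [-0.025 -0.023 -0.001]
323 [-0.022 -0.025 -0.001]
329 [-0.019 -0.027 -0.001]
335 [-0.016 -0.029 -0.   ]
341 [-0.013 -0.031 -0.   ]
347 [-0.01  -0.032 -0.   ]
```

View pics/both3.png

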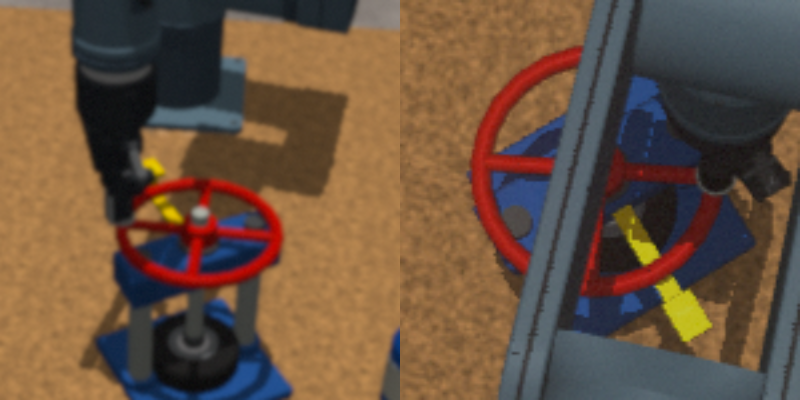

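In both views the handle is just ahead of the fingers at about (715,178) in the right panel, roughly 55° short of the pointer. I'll slow down for the rest.

{"fn": "apply_moves", "kwargs": {
  "series": [
    {"grip":0,"translation":[-0.028,-0.018,0.004],"delta_rot":[0,0,0]},
    {"grip":0,"translation":[-0.029,-0.017,0],"delta_rot":[0,0,0]},
    {"grip":0,"translation":[-0.028,-0.019,0],"delta_rot":[0,0,0]},
    {"grip":0,"translation":[-0.026,-0.022,0],"delta_rot":[0,0,0]},
    {"grip":0,"translation":[-0.024,-0.024,0],"delta_rot":[0,0,0]}
  ]
}}

```text
time_s: 9.3
ee_pos: [0.5742, -0.0173, 0.2454]
ee_rot: [[0.862, 0.507, 0.021], [0.507, -0.862, -0.0], [0.018, 0.011, -1.0]]
contact_force: [4.7, -0.5, 3.9]
opening: 0.0001
```

```bash
python3 -c "
from h import *
plan(range(323,350,4),.245)
"
```

```text
t 9.3 pos [ 0.5742 -0.0173  0.2454] ang 318.2 r 0.0814 F [ 4.7 -0.5  3.9] tilt [ 1.2 -0. ]
323 [-0.013 -0.024  0.001]
327 [-0.013 -0.018 -0.   ]
331 [-0.012 -0.019 -0.   ]
335 [-0.011 -0.02  -0.   ]
339 [-0.009 -0.02  -0.   ]
343 [-0.008 -0.021 -0.   ]
347 [-0.006 -0.021 -0.   ]
```

Small steps to about 335°, then I'll measure the handle.

{"fn": "apply_moves", "kwargs": {
  "series": [
    {"grip":0,"translation":[-0.013,-0.02,0],"delta_rot":[0,0,0]},
    {"grip":0,"translation":[-0.013,-0.018,0],"delta_rot":[0,0,0]},
    {"grip":0,"translation":[-0.012,-0.019,0],"delta_rot":[0,0,0]},
    {"grip":0,"translation":[-0.01,-0.015,0],"delta_rot":[0,0,0]},
    {"grip":0,"translation":[0,0,0],"delta_rot":[0,0,0]}
  ]
}}

```text
time_s: 9.93
ee_pos: [0.5525, -0.0071, 0.2453]
ee_rot: [[0.862, 0.507, 0.02], [0.507, -0.862, -0.001], [0.017, 0.011, -1.0]]
contact_force: [1.1, -2.3, 4.8]
opening: -0.0002
```

```bash
python3 -c "
from h import *
plan([336,340,344],.245)
c=cams.read_camera('top')
im=c['image'].copy()
# expected handle-foot position by wheel angle, at rim top
for a in (340,350,360,370): print(a, proj(c,np.append(pt(a),.214)).round(1), proj(c,np.append(pt(a),.27)).round(1))
cv2.imwrite('pics/top4.png',cv2.resize(im[180:330,200:350],(600,600),interpolation=cv2.INTER_CUBIC))
"
```

```text
t 9.93 pos [ 0.5525 -0.0071  0.2453] ang 335.2 r 0.0814 F [ 1.1 -2.3  4.8] tilt [ 1.2 -0.1]
336 [ 0.003 -0.007  0.001]
340 [-0.009 -0.021 -0.   ]
344 [-0.007 -0.021 -0.   ]
340 [308.4 269.2] [308.6 265.3]
350 [303.1 274.9] [303.  271.3]
360 [296.8 279.5] [296.4 276.2]
370 [289.8 283.1] [289.  279.9]
```

View pics/top4.png

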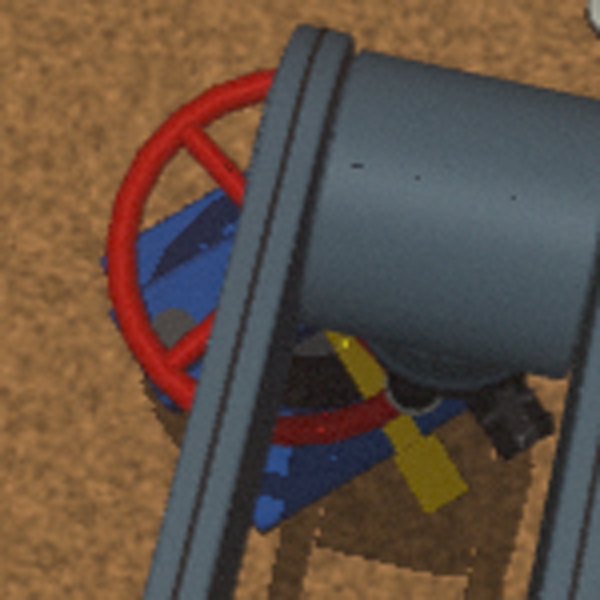

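The handle is at crop x≈413, which is image x≈303.2, so the wheel is at about 350–351°. About 9° is left.

{"fn": "apply_moves", "kwargs": {
  "series": [
    {"grip":0,"translation":[-0.003,-0.014,0],"delta_rot":[0,0,0]},
    {"grip":0,"translation":[-0.004,-0.013,0],"delta_rot":[0,0,0]},
    {"grip":0,"translation":[-0.004,-0.012,0],"delta_rot":[0,0,0]},
    {"grip":0,"translation":[0,0,0],"delta_rot":[0,0,0]},
    {"grip":0,"translation":[0,0,0],"delta_rot":[0,0,0]}
  ]
}}

```text
time_s: 10.6
ee_pos: [0.544, -0.0009, 0.245]
ee_rot: [[0.862, 0.507, 0.018], [0.507, -0.862, -0.003], [0.014, 0.012, -1.0]]
contact_force: [0.7, -2.6, 6.9]
opening: 0.0003
```

```bash
python3 -c "
from h import *
plan([344],.245)
im=cams.read_camera('top')['image']
a=np.hstack([cv2.resize(x[230:330,250:350],(400,400),interpolation=cv2.INTER_CUBIC) for x in (cv2.imread('pics/top0.png'),im)])
cv2.imwrite('pics/cmp5.png',a)
"
```

```text
t 10.6 pos [ 0.544  -0.0009  0.245 ] ang 342.6 r 0.0816 F [ 0.7 -2.6  6.9] tilt [ 1.  -0.2]
344 [ 0.003 -0.01  -0.   ]
```

View pics/cmp5.png

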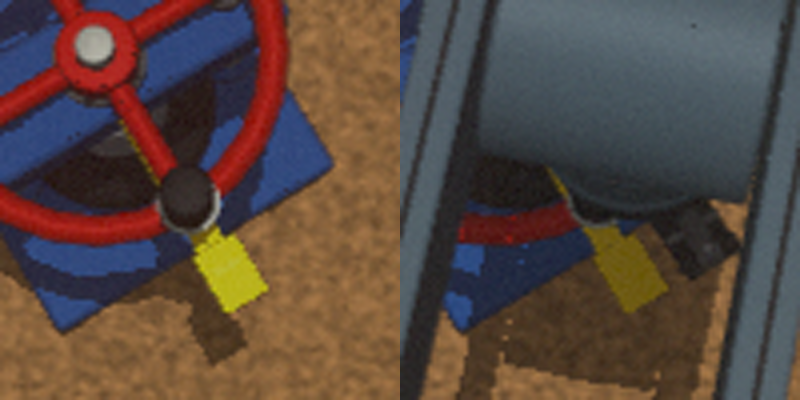

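In the start crop (left) the foot ring is centred at (190,235). Now it is at about (197,226), which puts the wheel 3° short. I'll nudge it about 3 mm, then back straight away and raise the tool.

{"fn": "apply_moves", "kwargs": {
  "series": [
    {"grip":0,"translation":[0,-0.007,0],"delta_rot":[0,0,0]},
    {"grip":0,"translation":[0,-0.007,0],"delta_rot":[0,0,0]},
    {"grip":0,"translation":[0,0,0],"delta_rot":[0,0,0]},
    {"grip":0,"translation":[0,0.03,0],"delta_rot":[0,0,0]},
    {"grip":0,"translation":[0,0.08,0],"delta_rot":[0,0,0]}
  ]
}}

```text
time_s: 11.28
ee_pos: [0.5541, -0.0218, 0.2433]
ee_rot: [[0.861, 0.508, 0.011], [0.509, -0.861, -0.003], [0.008, 0.008, -1.0]]
contact_force: [-0.5, 0.1, 0.8]
opening: 0.0002
```

{"fn": "apply_moves", "kwargs": {
  "series": [
    {"grip":0,"translation":[0,0.06,-0.05],"delta_rot":[0,0,0]},
    {"grip":0,"translation":[0,0.06,-0.1],"delta_rot":[0,0,0]},
    {"grip":0,"translation":[0,0.1,-0.15],"delta_rot":[0,0,0]},
    {"grip":0,"translation":[0,0.1,-0.15],"delta_rot":[0,0,0]},
    {"grip":0,"translation":[0,0,-0.1],"delta_rot":[0,0,0]}
  ]
}}

```text
time_s: 11.9
ee_pos: [0.5944, -0.0986, 0.3762]
ee_rot: [[0.863, 0.506, -0.007], [0.506, -0.863, 0.002], [-0.005, -0.005, -1.0]]
contact_force: [1.1, -0.2, -1.0]
opening: 0.0002
```

{"fn": "apply_moves", "kwargs": {
  "series": [
    {"grip":0,"translation":[-0.1,0.15,0],"delta_rot":[0,0,0]},
    {"grip":0,"translation":[-0.15,0.15,0],"delta_rot":[0,0,0]},
    {"grip":0,"translation":[-0.15,0.15,0],"delta_rot":[0,0,0]},
    {"grip":0,"translation":[-0.15,0.15,0],"delta_rot":[0,0,0]},
    {"grip":0,"translation":[0,0,0],"delta_rot":[0,0,0]}
  ]
}}

```text
time_s: 12.52
ee_pos: [0.551, -0.3094, 0.3727]
ee_rot: [[0.863, 0.505, -0.011], [0.505, -0.863, 0.006], [-0.006, -0.01, -1.0]]
contact_force: [1.6, 0.6, -0.2]
opening: -0.0002
```

```bash
python3 -c "
from h import *
where()
im=cams.read_camera('top')['image']
cv2.imwrite('pics/top6.png',im)
a=np.hstack([cv2.resize(x[230:330,250:350],(400,400),interpolation=cv2.INTER_CUBIC) for x in (cv2.imread('pics/top0.png'),im)])
b=cv2.resize(np.hstack([x[90:330,100:600] for x in (cv2.imread('pics/top0.png'),im)]),(800,192))
cv2.imwrite('pics/cmp6.png',np.vstack([a,b]))
"
```

```text
t 12.53 pos [ 0.551  -0.3094  0.3727] ang 308.8 r 0.373 F [ 1.6  0.6 -0.2] tilt [-0.6  0.3]
```

View pics/cmp6.png

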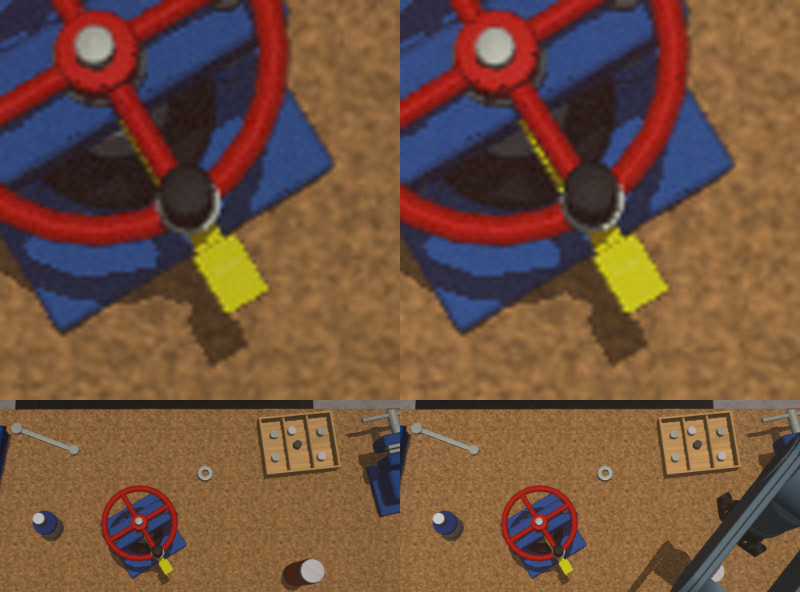

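The handle is now at (193,197) against (189,198) at the start, about 2 mm or 1.5° short of a full turn. That is well inside the tolerance. The bottle and spare ring show no shift. The can is partly hidden by the arm, which is well above it. Handing in.

```bash
python3 -c "
from h import *
from cell import workorder
s=robot.state(); print(s['dq'].round(2)); print(workorder.hand_in())"
```

```text
[ 3.12 -1.22  0.64  0.99  0.24  1.05]
the job is handed in; nothing more can be done
None
```

I pushed the wheel clockwise through one full turn by its handle with the fingers shut, without gripping. I then backed the tool off, raised it and handed the job in at about 12.5 s.

- **Wheel:** in the last top view, clear of the arm, the handle sits about 1–2 mm (about 1.5°) short of where it started, in line with the pointer. The tolerance is 8.6°. It was never run past the pointer or backed off.
- **Force:** readings at the end of each push were about 3–7.5 N on the tool, against the 35 N limit. I did not read the force between those points.
- **Bystanders:** the bottle and spare bearing look unmoved in that view. The spray can was partly hidden by the arm, so I could not check it fully. The tool passed near it only with the fingertips at about 0.36 m, well above its 0.17 m height, and no contact force showed.
- **At hand-in:** the arm was clear of everything and nearly still, with joint 1 still settling at about 3°/s. I did not measure the wheel's own speed.

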